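# Knock the cast blocks out of the mould, cover them in the tumbler tray and give it a burst

## Robot

A 6-joint arm with a two-finger parallel gripper is mounted at the origin on the work surface. World frame = base frame: x ahead of the robot, y to its left, z up, the work surface at z = 0. Lengths are in m, angles in rad, forces in N, time in s.
With the tool pointing down it reaches from about 0.35 to 0.975 m from the base axis. Payload 17.4 kg.
Tool frame: the origin (TCP) lies midway between the tips of the shut fingers; the grasp point (between the pads) lies 19 mm behind it; z points along the fingers, y is the line along which they close (so a half turn about z gives the same grasp; the last joint's range is limited). The gripper opens to 85 mm and grips with 20 to 120 N. Pads are 22 mm wide; open, the fingers measure 114 mm over their backs; the gripper's body (76 mm by 85 mm) begins 54 mm behind the grasp point. The pads swing forward as they close: fully open they stand 13 mm farther back than shut.
Start: joints at [1.2, 0.116, 1.442, -0, 1.584, -0.038], TCP at [0.221, 0.638, 0.231] pointing down, gripper open.
Joint ranges: [-2.83, 2.83], [-0.83, 2.19], [0.07, 2.5], [-1.14, 4.28], [0.01, 3], [-2.97, 2.97]. Speed limits (rad/s): [1.89, 1.89, 2.22, 3.14, 3.14, 3.14].

## Interface

Orientations are given as a rotation vector (axis times angle).
In Python, from plant import monitor, imaging, arm, nets gives the robot as it stands.
- The arm moves only by the tool step_arm, never from a script. Its argument "deltas" is text: rows parted by semicolons, each of 4 numbers parted by spaces: the shift along the tool's x, y, z in cm, then the turn about the tool's z in rad. In form: dx dy dz twist; .... A call has 1 to 5 rows; each row shifts and turns the commanded pose from where the row before left it, along the tool's axes as they then stand; what a row does not reach is not made up. A row lasts 1/10 s, in which the tool goes at most 50 mm and 8.59 degrees, less where a joint would pass 70% of its speed; a pose out of reach is approached as far as the arm can. A call with a gripper value outside its range is refused whole. "grip" is the closure in counts, from 0 (fully open) to 255 (shut), set as the call begins (left out, the last holds). The fingers move at their own pace and stop on an object; "squeeze" is the grip in N (left out, the last holds). Time passes only in rows, so rows that do not move let the fingers close. It gives the time, the measured TCP pose, the force, the opening and the grip force at its end, in the units of the state.
- monitor.observe(): the state, without advancing time (a new reading comes with each control period).
- imaging.camera(name): name is "scene" or "side" or "wrist"; returns (picture, depth): 480x640x3 uint8, blue, green, red; 480x640 float32, m along the optical axis (not along the pixel's ray), 0 where there is no reading.
- imaging.camera_info(name): a dict with "intrinsics" (3x3 intrinsics, pixels), "origin" and "orientation" of the camera in the world; the wrist camera has in their place "hand_eye" (4x4, takes a point from camera to tool coordinates, whose origin is the TCP and whose axes are the flange's). Camera axes: x right, y down, z forward; pixel columns grow to the right and rows downward; lengths in m; the calibration is good to about 2 mm. A picture is of the moment at which its call begins: read the wrist's pose just before it. camera_info takes no time and is no camera call.
- arm.sign_off(): hands the job in; it is judged then, once.
Trained networks look in the newest picture that a camera, given by its name, has taken for a name from the list of things; names that differ only in an ending like _2 or _b are one class to them, and where a whole thing is asked for, a point or a joint stands for the part that bears it (a point fixed in the world has none). Each returns a list of dicts, best first, with "confidence" (0 to 1); they miss things now and then, are a little off and sometimes report something else, mostly with a low value. They report only what shows in the picture. A call takes as long as a camera call. They do not tell look-alikes from the thing itself.
- nets.recognise(camera, target): "at" ([x, y, z] in m, in the coordinates of the camera as it stood for that picture, good to about 4 mm: the middle of the surface that is visible of it).
- nets.outline_of(camera, target): "region" (480x640 bool, what is visible of it).
- nets.pinpoint(camera, target): "at" ([x, y, z] in m, in the coordinates of the camera as it stood for that picture, good to about 4 mm: a listed point, or the origin of a listed thing).
The state is a dict: "time_s": time; "q": joint angles; "qd": joint speeds; "joint_efforts": joint torques, N m; "tool_pos": TCP position; "eef_rot": TCP orientation; "ft_force": force on the tool from outside, world axes, zero at the start; "ft_torque": the same for the moment, N m; "gripper_width": opening from 0.0 (shut) to 1.0 (fully open); "grip_force": force on a finger pad.
Only numpy, scipy, OpenCV 4.12 (cv2) and the standard library are available. Lean on these libraries where they do the work, as an engineer would, in place of code of your own. Each camera call takes 0.05 s, during which the arm holds its last target. There are 200 camera calls.

## Task

Two or three cast specimen blocks are stuck flush in the pockets of the aluminium mould: raise the ejectors to push them out, put every block into the tumbler's white tray and set the loose cover on the tray, seated level on its rim. Then flip the drive's lock-off lever forward, squeeze the paddle fully against the drive's body for about two seconds, let it go and flip the lever back again. Do not knock over the brown bottle or the glass beaker.

Things in the scene. Friction and masses are not known exactly. Their poses are not given: they have to be found in the camera images.
- mould: Fixed aluminium gang mould on two dark feet, 80 mm (its x) by 260 mm (its y), top face 120 mm above the bench. Origin on the bench under its centre, z up. Three square pockets in a row along its y, 85 mm apart, 39 mm square, 60 mm deep. It stands left or right of the tumbler. Three ejector handles stand along its -x side.
- pocket0 (a point): Centre of the mouth of pocket 0 (mould y = -85 mm), level with the mould's top face. The pocket may be empty from the start.
- pocket1 (a point): Centre of the mouth of pocket 1 (mould y = 0 mm), level with the mould's top face. The pocket may be empty from the start.
- pocket2 (a point): Centre of the mouth of pocket 2 (mould y = 85 mm), level with the mould's top face. The pocket may be empty from the start.
- handle0 (a point): Centre of the black handle bar of ejector 0, 75 mm out from pocket 0 towards the mould's -x; it moves with the ejector. Bar 40 mm (mould x) by 14 mm (mould y, the way to pinch it) by 20 mm high, on a 10 mm square post, centre 118 mm above the bench when down; the bar ends 15 mm short of the mould's side face.
- handle1 (a point): Centre of the black handle bar of ejector 1, 75 mm out from pocket 1 towards the mould's -x; it moves with the ejector. Bar 40 mm (mould x) by 14 mm (mould y, the way to pinch it) by 20 mm high, on a 10 mm square post, centre 118 mm above the bench when down; the bar ends 15 mm short of the mould's side face.
- handle2 (a point): Centre of the black handle bar of ejector 2, 75 mm out from pocket 2 towards the mould's -x; it moves with the ejector. Bar 40 mm (mould x) by 14 mm (mould y, the way to pinch it) by 20 mm high, on a 10 mm square post, centre 118 mm above the bench when down; the bar ends 15 mm short of the mould's side face.
- ejector0 (a joint): Height of ejector 0 in m: 0 down, 0.038 fully up. Lifting its handle straight up (about 10 N) drives a rod up through the floor of pocket 0 and pushes the block there out by as much; friction keeps the ejector wherever it is left.
- ejector1 (a joint): Height of ejector 1 in m: 0 down, 0.038 fully up. Lifting its handle straight up (about 10 N) drives a rod up through the floor of pocket 1 and pushes the block there out by as much; friction keeps the ejector wherever it is left.
- ejector2 (a joint): Height of ejector 2 in m: 0 down, 0.038 fully up. Lifting its handle straight up (about 10 N) drives a rod up through the floor of pocket 2 and pushes the block there out by as much; friction keeps the ejector wherever it is left.
- block0_mid (a point): Centre of cast block 0: grey, 36 by 36 mm and 60 mm long (its z), about 0.13 kg, may be absent. It starts upright in pocket 0, its top flush with the mould, and sticks out 38 mm once its ejector is fully up; it then lifts out freely.
- block1_mid (a point): Centre of cast block 1: grey, 36 by 36 mm and 60 mm long (its z), about 0.13 kg, may be absent. It starts upright in pocket 1, its top flush with the mould, and sticks out 38 mm once its ejector is fully up; it then lifts out freely.
- block2_mid (a point): Centre of cast block 2: grey, 36 by 36 mm and 60 mm long (its z), about 0.13 kg, may be absent. It starts upright in pocket 2, its top flush with the mould, and sticks out 38 mm once its ejector is fully up; it then lifts out freely.
- tumbler: Fixed tumbler on a grey base plate. Origin on the bench under the tray's centre, z up. The drive, a horizontal grey power-tool body (36 mm wide, its top 76 mm above the bench, centre line at y = -10 mm), runs from the tray towards the tumbler's -x to x = -285 mm. 'Forward' for the drive is +x, towards the tray. The paddle lies along the drive's +y side.
- tray_floor (a point): Centre of the tray's inner floor, 83 mm above the bench. The white rectangular tray is 130 mm (tumbler x) by 150 mm (tumbler y) inside, walls 5 mm; three blocks fit standing in a row along tumbler y 46 mm apart.
- tray_rim (a point): Centre of the tray's mouth at rim height, 154 mm above the bench (71 mm above the inner floor).
- cover_handle (a point): Grip point on the loose cover's upright handle bar, which stands in the middle, 16 mm thick (cover x, the way to pinch it), 60 mm long (cover y), 40 mm high. The point is 36 mm above the lip's underside, 25 mm above the plate's top, 15 mm below the bar's top. Seated, it is 30 mm above tray_rim.
- lockoff (a joint): Lock-off lever in rad: 0 leaning back (towards tumbler -x; the paddle is blocked), 0.6 upright, 1.2 fully forward (+x, towards the tray). It stays where it is left; pushing its head takes about 1 to 2 N. Forward of about 0.6 the paddle is free. It starts between 0 and 0.12.
- lockoff_tip (a point): Centre of the lever's black head (12 mm along tumbler x, 18 mm along y, 16 mm high), 68 mm from its pivot; steel stick 8 by 10 mm below it. The pivot is at tumbler x = -168, y = 17, height 66 mm and turns about tumbler y. The head is 122 mm above the bench when fully back or fully forward. The pivot is carried by the paddle. Room in front of the forward head: 44 mm to the edge of the seated cover.
- paddle (a joint): Paddle switch in rad: 0 released, 0.11 squeezed fully against the body. Sprung: it needs about 3 N to start and 6.5 N when fully in, at the press point, and returns when let go. Blocked at 0.02 to 0.045 while the lever is back.
- paddle_press (a point): Where to press the paddle: mid-height of its outer face, 135 mm behind its vertical hinge, 53 mm above the bench (tumbler x = -235, y = 28 mm when released); moves with it. The black upright plate is 160 mm long, 44 mm high, 6 mm thick. The body's far face is at tumbler y = -28 mm: 56 mm over both when released, about 41 squeezed. Squeeze both between the fingers from above.
- bottle: Bystander: brown glass bottle with blue cap, 72 mm wide, 170 mm tall, origin under its base.
- beaker: Bystander: clear glass beaker, 76 mm wide, 110 mm tall, origin under its base.
- cover: Loose cover, 0.3 kg, origin at the centre of its underside. Grey plate 146 mm (its x) by 166 mm (its y), 5 mm thick, with a 122 by 142 mm lip 6 mm deep below that drops inside the tray with 4 mm play all round; its long side goes along tumbler y, either way round. It starts flat on the bench, on the other side of the tumbler from the mould.
Things that resemble listed ones, but are neither listed nor needed, are in the scene too. Several things have the shape of the cover; the one meant has the colours described above. Leave any blue or pink look-alike of the part that bears block2_mid alone.

How it is judged:
By the outcome, as a careful person would: the job done as asked, in the order asked, and still so for the second after the job is handed in, with the robot touching nothing.
Of block0, block1, block2 only 2 to 3 are there at a start; the rules pass over those that are not, and their reading is None.
At some moment in a run one of cover may be knocked a few centimetres aside while the robot is not near it.
Once in a run the grip may slacken for a moment while it holds something.
It also fails if it takes over 210 s, if anything falls off the work surface, if the arm or the gripper's body presses on something with over 40 N, if the wrist force passes 120 N, or if a joint passes its speed limit or range.

## Working session

There is one attempt and no reset: what is moved stays moved. The work goes in short steps, Python scripts to look and compute and a tool call to move; the robot and the scene stay as the last step left them, time stands still between calls to the robot, and variables do not carry over. Pictures are saved under pics/ and viewed, at most 14 in all, crops included, and the job is handed in when it is done.

Besides the shell and the picture viewer there is one more tool, called after ">>>" as name(argument=value, ...) on one line, values as JSON. step_arm: Moves the arm, as the interface text tells. Its arguments: {"type":"object","properties":{"deltas":{"type":"string"},"grip":{"type":"number"},"squeeze":{"type":"number"}},"required":["deltas"]}

```bash
mkdir -p pics; ls
cat > h.py <<'E'
import numpy as np,cv2
from scipy.spatial.transform import Rotation as R
from plant import monitor,imaging,arm,nets
def T(cam):
    i=imaging.camera_info(cam)
    if 'hand_eye' in i:
        s=monitor.observe();M=np.eye(4);M[:3,:3]=R.from_rotvec(s['eef_rot']).as_matrix();M[:3,3]=s['tool_pos']
        return M@np.array(i['hand_eye']),np.array(i['intrinsics'])
    M=np.eye(4);o=np.array(i['orientation'],float)
    M[:3,:3]=o if o.shape==(3,3) else R.from_rotvec(o).as_matrix();M[:3,3]=i['origin']
    return M,np.array(i['intrinsics'])
def pt(M,p): return M[:3,:3]@np.array(p)+M[:3,3]
def px(K,p): return (K@np.array(p)/p[2])[:2].round().astype(int)
def shot(cam,name=None):
    M,K=T(cam);im,d=imaging.camera(cam)
    if name: cv2.imwrite('pics/'+name,im)
    return M,K,im,d
def cloud(M,K,d):
    v,u=np.mgrid[:480,:640];P=np.stack([(u-K[0,2])/K[0,0]*d,(v-K[1,2])/K[1,1]*d,d],-1)
    return P@M[:3,:3].T+M[:3,3]
def find(cam,M,K,names,thr=.2,fn='pinpoint'):
    for n in names:
        for r in getattr(nets,fn)(cam,n)[:5]:
            if r['confidence']>thr: print(cam,n,pt(M,r['at']).round(3),px(K,r['at']),round(r['confidence'],2))
E
python3 - <<'E'
from h import *
print(imaging.camera_info('scene'))
print(monitor.observe())
for c in ['scene','side']:
    M,K,im,d=shot(c,c+'0.png')
    find(c,M,K,['mould','tumbler','cover','cover_handle','bottle','beaker','lockoff_tip','paddle_press','pocket0','pocket2','block0_mid','block1_mid','block2_mid','tray_rim'])
E
```

```text
pics
{'intrinsics': array([[556.4386696 ,   0.        , 316.20507898],
       [  0.        , 556.4386696 , 246.94246727],
       [  0.        ,   0.        ,   1.        ]]), 'origin': array([1.16405096, 0.21747097, 1.21558959]), 'orientation': array([-1.6783409 , -2.12939335,  0.6223038 ])}
{'time_s': 0.0, 'q': array([ 1.20024376e+00,  1.16538477e-01,  1.44229594e+00, -2.56275790e-06,
        1.58401782e+00, -3.77940675e-02]), 'qd': array([ 8.47970246e-04, -5.26786271e-04, -1.24765065e-04,  2.64783145e-04,
       -1.45938207e-03,  3.97742159e-05]), 'joint_efforts': array([-2.24571879e-03, -7.31947803e+01, -6.32509446e+01, -2.43730983e-04,
        6.10719741e-03, -3.29426683e-06]), 'tool_pos': array([0.22042185, 0.63778243, 0.23050774]), 'eef_rot': array([-5.20245690e-01, -3.09796001e+00,  1.93812123e-03]), 'ft_force': array([-0.27025669,  0.71110859, -1.04536657]), 'ft_torque': array([-0.02192252,  0.0021731 ,  0.00853823]), 'grip_force': 0.0, 'gripper_width': 0.9986292024687757}
scene mould [ 0.514 -0.301  0.   ] [174 258] 0.97
scene tumbler [ 0.682 -0.031  0.   ] [256 340] 0.59
sc
[... 2361 characters left out ...]
22] [341 339] 0.91
side pocket0 [ 0.514 -0.299  0.123] [348 373] 0.66
side pocket0 [ 0.514 -0.388  0.095] [350 424] 0.37
side pocket2 [ 0.511 -0.387  0.126] [349 416] 0.96
side pocket2 [ 0.503 -0.22   0.122] [341 339] 0.91
side pocket2 [ 0.514 -0.299  0.123] [348 373] 0.66
side pocket2 [ 0.514 -0.388  0.095] [350 424] 0.37
side block0_mid [ 0.513 -0.385  0.092] [349 423] 0.74
side block0_mid [ 0.429 -0.216  0.121] [306 337] 0.52
side block1_mid [ 0.513 -0.302  0.093] [347 382] 0.84
side block2_mid [ 0.63  -0.242  0.036] [396 368] 0.94
side block2_mid [ 0.372 -0.253  0.031] [280 375] 0.86
side block2_mid [ 0.507 -0.218  0.092] [342 345] 0.63
side tray_rim [ 0.677 -0.03   0.156] [412 261] 0.97
```

View pics/scene0.png

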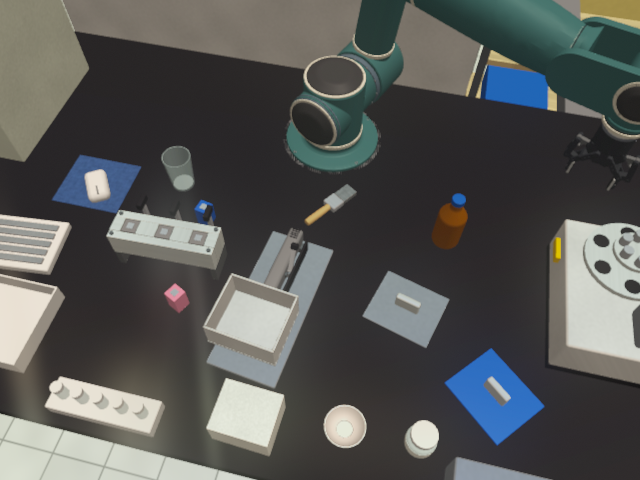

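Run:
```python
from h import *
im=cv2.imread('pics/scene0.png')
a=cv2.resize(im[200:340,90:250],None,fx=2.5,fy=2.5,interpolation=2)[:350,:400]
b=cv2.resize(im[260:440,360:560],None,fx=2,fy=2,interpolation=2)[:350,:400]
cv2.imwrite('pics/crop0.png',np.hstack([a,b]))
M,K,i,d=shot('scene');np.save('d0.npy',d)
P=cloud(M,K,d)
# tray rim & drive orientation, mould top
def rect(mask,n):
    q=P[mask][:,:2].astype(np.float32); print(n,len(q),cv2.minAreaRect(q),P[mask][:,2].mean())
z=P[...,2];x=P[...,0];y=P[...,1];ok=d>0
rect(ok&(abs(z-.154)<.006)&(abs(x-.68)<.11)&(abs(y+.03)<.11),'rim')
rect(ok&(abs(z-.120)<.005)&(x>.46)&(abs(x-.51)<.07)&(abs(y+.3)<.16),'mould')
rect(ok&(abs(z-.076)<.005)&(x>.36)&(x<.58)&(abs(y-.0)<.08),'drive')
for c in [(.685,.518),(.517,.297)]:
    rect(ok&(abs(z-.011)<.005)&(abs(x-c[0])<.12)&(abs(y-c[1])<.12),'cover')
    rect(ok&(z>.03)&(z<.08)&(abs(x-c[0])<.06)&(abs(y-c[1])<.06),'bar')
```

```text
rim 711 ((0.6801862120628357, -0.029950253665447235), (0.16137558221817017, 0.14241871237754822), 82.71784210205078) 0.15240650355671043
mould 2975 ((0.5072714686393738, -0.30201226472854614), (0.0974327102303505, 0.2628675401210785), 1.1470171213150024) 0.11956670979855352
drive 881 ((0.4876128137111664, -0.004300571978092194), (0.05567200854420662, 0.17593927681446075), 82.645751953125) 0.0751057872700872
cover 4251 ((0.6841973066329956, 0.5263155102729797), (0.2253803014755249, 0.22922539710998535), 2.112389326095581) 0.010016090415445815
bar 292 ((0.6849104762077332, 0.516206681728363), (0.060557879507541656, 0.019084682688117027), 45.54002380371094) 0.04559020374512328
cover 3224 ((0.5222432613372803, 0.298415869474411), (0.2061067819595337, 0.20280051231384277), 4.3287787437438965) 0.010184951247856747
bar 238 ((0.5186815857887268, 0.2973686158657074), (0.06003313139081001, 0.01896071806550026), 73.58802795410156) 0.04526588730867325
```

View pics/crop0.png

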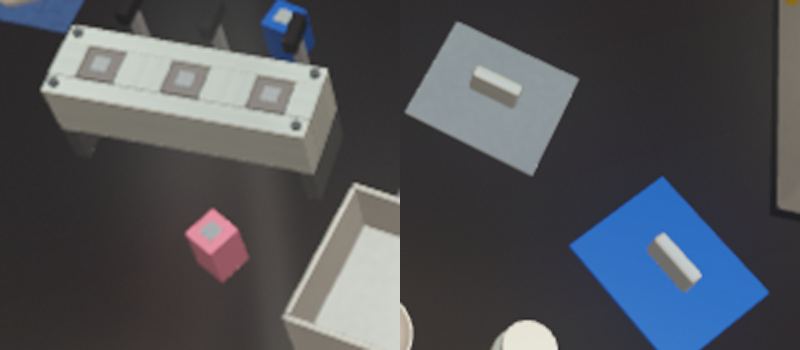

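All three pockets look grey-filled: (130,227), (163,232) and (197,237). The pink (176,298) and blue (205,212) blocks are decoys. There are two cover shapes, grey at (404,309) and blue at (497,391). The grey one fits the description, and the crop confirms it. Now I'll move over the mould.

>>> step_arm(deltas="-3.85 -2.65 -1; -3.85 -2.65 -1 0; -3.85 -2.65 -1 0; -3.85 -2.65 -1 0; -3.85 -2.65 -1 0", grip=0, squeeze=60)

```text
invalid input
```

>>> step_arm(deltas="-3.85 -2.65 -1 0; -3.85 -2.65 -1 0; -3.85 -2.65 -1 0; -3.85 -2.65 -1 0; -3.85 -2.65 -1 0", grip=0, squeeze=60)

```text
time_s: 2.05
tool_pos: [0.3599, 0.4482, 0.2818]
eef_rot: [0.52, 3.098, 0.0]
ft_force: [0.4, 1.0, -0.2]
gripper_width: 1.0
grip_force: 0.0
```

>>> step_arm(deltas="-3.85 -2.65 -1 0; -3.85 -2.65 -1 0; -3.85 -2.65 -1 0; -3.85 -2.65 -1 0; -3.85 -2.65 -1 0")

```text
time_s: 2.55
tool_pos: [0.4986, 0.26, 0.332]
eef_rot: [0.52, 3.098, 0.001]
ft_force: [0.9, 0.4, -0.7]
gripper_width: 0.996
grip_force: 0.0
```

>>> step_arm(deltas="-3.85 -2.65 -1 0; -3.85 -2.65 -1 0; -3.85 -2.65 -1 0; 0 0 0 0; 0 0 0 0")

```text
time_s: 3.05
tool_pos: [0.5814, 0.1481, 0.3612]
eef_rot: [-0.523, -3.097, -0.0]
ft_force: [-0.7, 0.0, 0.3]
gripper_width: 0.999
grip_force: 0.0
```

>>> step_arm(deltas="-0.24 -4.68 0 0; -0.24 -4.68 0 0; -0.24 -4.68 0 0; -0.24 -4.68 0 0; -0.24 -4.68 0 0")

```text
time_s: 3.55
tool_pos: [0.5148, -0.0764, 0.3613]
eef_rot: [0.517, 3.098, 0.0]
ft_force: [1.1, 0.6, 0.3]
gripper_width: 1.001
grip_force: 0.0
```

>>> step_arm(deltas="-0.24 -4.68 0 0; -0.24 -4.68 0 0; -0.24 -4.68 0 0; -0.24 -4.68 0 0; -0.24 -4.68 0 0")

```text
time_s: 4.05
tool_pos: [0.4502, -0.3017, 0.3614]
eef_rot: [0.518, 3.098, 0.0]
ft_force: [0.4, 0.6, 0.5]
gripper_width: 0.998
grip_force: 0.0
```

>>> step_arm(deltas="0 0 0 0.146; 0 0 0 0.146; 0 0 0 0.146; 0 0 0 0.146; 0 0 0 0.146")

```text
time_s: 4.55
tool_pos: [0.4511, -0.3, 0.3612]
eef_rot: [-1.598, -2.705, -0.0]
ft_force: [1.6, -0.8, 0.3]
gripper_width: 1.002
grip_force: 0.0
```

>>> step_arm(deltas="0 0 0 0.146; 0 0 0 0.146; 0 0 0 0.146; 0 0 0 0.146; 0 0 0 0.146")

```text
time_s: 5.05
tool_pos: [0.4512, -0.3, 0.3612]
eef_rot: [-2.458, -1.956, -0.0]
ft_force: [1.1, -0.1, -0.1]
gripper_width: 0.999
grip_force: 0.0
```

>>> step_arm(deltas="0 0 0 0.146; 0 0 0 0.146; 0 0 0 0.146; 0 0 0 0.146; 0 0 0 0.146")

```text
time_s: 5.55
tool_pos: [0.4512, -0.3, 0.3612]
eef_rot: [-2.994, -0.95, -0.0]
ft_force: [-0.3, -0.3, -0.3]
gripper_width: 1.001
grip_force: 0.0
```

>>> step_arm(deltas="0 0 0 0.146; 0 0 0 0.146; 0 0 0 0.146; 0 0 0 0.146; 0 0 0 0")

```text
time_s: 6.05
tool_pos: [0.4511, -0.3001, 0.3612]
eef_rot: [-3.141, -0.053, -0.0]
ft_force: [-0.8, 0.9, -0.4]
gripper_width: 0.999
grip_force: 0.0
```

Run:
```python
from h import *
M,K,im,d=shot('wrist','w1.png')
print(M[:3,3],px(K,[0,0,1]))
find('wrist',M,K,['mould','handle0','handle1','handle2','pocket0','block0_mid','block1_mid','block2_mid'],.3)
P=cloud(M,K,d);z=P[...,2];x=P[...,0];y=P[...,1];ok=d>0
def rect(mask,n):
    q=P[mask][:,:2].astype(np.float32); print(n,len(q),cv2.minAreaRect(q),P[mask][:,2].mean(), np.median(q,0))
rect(ok&(abs(z-.120)<.004)&(abs(x-.51)<.055)&(x>.463)&(abs(y+.3)<.16),'mould')
for yy in (-.386,-.302,-.218): rect(ok&(abs(z-.128)<.006)&(abs(x-.435)<.03)&(abs(y-yy)<.03),'h')
```

```text
[ 0.51890514 -0.29803149  0.50369215] [316 237]
wrist handle0 [ 0.433 -0.22   0.118] [232 213] 0.89
wrist handle0 [ 0.435 -0.304  0.116] [319 213] 0.78
wrist handle0 [ 0.443 -0.395  0.121] [414 208] 0.58
wrist handle1 [ 0.433 -0.22   0.118] [232 213] 0.89
wrist handle1 [ 0.435 -0.304  0.116] [319 213] 0.78
wrist handle1 [ 0.443 -0.395  0.121] [414 208] 0.58
wrist handle2 [ 0.433 -0.22   0.118] [232 213] 0.89
wrist handle2 [ 0.435 -0.304  0.116] [319 213] 0.78
wrist handle2 [ 0.443 -0.395  0.121] [414 208] 0.58
wrist block0_mid [ 0.519 -0.388  0.091] [406 127] 0.75
wrist block2_mid [ 0.507 -0.216  0.093] [232 134] 0.85
wrist block2_mid [ 0.378 -0.26   0.031] [281 242] 0.84
wrist block2_mid [ 0.631 -0.243  0.03 ] [267  12] 0.79
wrist block2_mid [ 0.435 -0.219  0.119] [231 211] 0.34
mould 24140 ((0.511652946472168, -0.3019244372844696), (0.07900121062994003, 0.26084885001182556), 1.886547565460205) 0.11981450763766864 [ 0.51329887 -0.3017947 ]
h 615 ((0.43976858258247375, -0.3893314301967621), (0.039454009383916855, 0.014616441912949085), 2.486710786819458) 0.12727366217812452 [ 0.44042367 -0.3882752 ]
h 568 ((0.437046617269516, -0.30414754152297974), (0.039400480687618256, 0.013284709304571152), 2.3629398345947266) 0.12748235390345578 [ 0.43749893 -0.30444753]
h 606 ((0.4339844882488251, -0.2195568084716797), (0.03926897794008255, 0.014452052302658558), 1.7403825521469116) 0.1272030651905745 [ 0.4347536 -0.2203286]
```

View pics/w1.png

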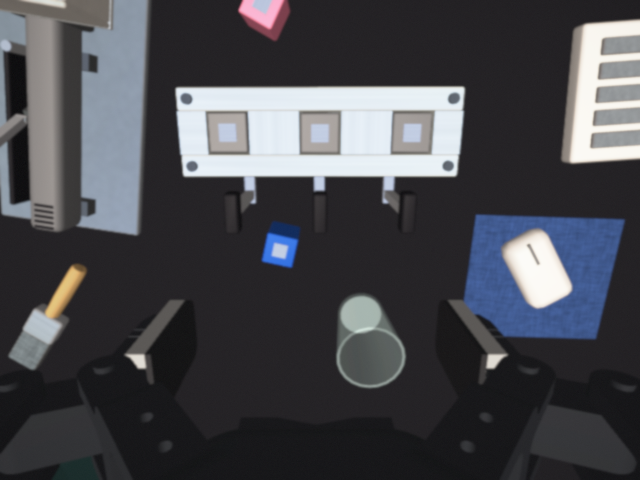

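Three grey blocks sit in the pockets at (228,132), (319,132) and (411,132), with handles at (233,212), (319,212) and (407,212). I'll start with handle 0.

>>> step_arm(deltas="-0.7 4.45 2 0; -0.74 4.45 2 0; 0 0 4.5 0; 0 0 4.5 0; 0 0 4 0")

```text
time_s: 7.0
tool_pos: [0.439, -0.3909, 0.1889]
eef_rot: [-3.14, -0.054, 0.001]
ft_force: [0.6, -0.3, -0.6]
gripper_width: 1.0
grip_force: 0.0
```

>>> step_arm(deltas="0 0 4 0; 0 0 3 0; 0 0 2.2 0; 0 0 0 0; 0 0 0 0")

```text
time_s: 7.5
tool_pos: [0.4396, -0.3909, 0.1]
eef_rot: [3.141, 0.055, 0.0]
ft_force: [0.3, -0.8, 1.2]
gripper_width: 1.0
grip_force: 0.0
```

>>> step_arm(deltas="0 0 0 0; 0 0 0 0; 0 0 0 0; 0 0 0 0; 0 0 0 0", grip=255)

```text
time_s: 8.0
tool_pos: [0.4395, -0.39, 0.0996]
eef_rot: [-3.139, -0.055, 0.0]
ft_force: [-12.5, 40.1, 32.2]
gripper_width: 0.156
grip_force: 62.3
```

>>> step_arm(deltas="0 0 0 0; 0 0 0 0; 0 0 0 0; 0 0 0 0")

```text
time_s: 8.4
tool_pos: [0.4395, -0.3895, 0.0998]
eef_rot: [-3.139, -0.055, 0.001]
ft_force: [-3.6, 15.1, 9.4]
gripper_width: 0.152
grip_force: 59.0
```

>>> step_arm(deltas="0 -0.05 -0.8 0; 0 0 -1 0; 0 0 -1 0; 0 0 -0.7 0; 0 0 -0.35 0")

```text
time_s: 8.9
tool_pos: [0.4395, -0.3893, 0.1371]
eef_rot: [-3.139, -0.055, 0.001]
ft_force: [3.7, 4.2, -10.4]
gripper_width: 0.149
grip_force: 59.1
```

>>> step_arm(deltas="0 0 0 0; 0 0 0 0")

```text
time_s: 9.1
tool_pos: [0.4395, -0.3894, 0.1374]
eef_rot: [-3.139, -0.055, 0.001]
ft_force: [0.1, 6.8, -1.3]
gripper_width: 0.152
grip_force: 60.5
```

>>> step_arm(deltas="0 0 -0.15 0; 0 0 0 0; 0 0 0 0")

```text
time_s: 9.4
tool_pos: [0.4395, -0.3893, 0.1379]
eef_rot: [-3.139, -0.055, 0.001]
ft_force: [4.6, 3.5, -9.3]
gripper_width: 0.155
grip_force: 60.7
```

>>> step_arm(deltas="0 0 0 0; 0 0 0 0; 0 0 0 0; 0 0 0 0; 0 0 0 0", grip=0)

```text
time_s: 9.9
tool_pos: [0.4395, -0.3904, 0.1395]
eef_rot: [3.141, 0.055, 0.0]
ft_force: [-0.1, -1.1, 0.5]
gripper_width: 0.981
grip_force: 0.0
```

>>> step_arm(deltas="0 0 -3 0; 0 0 -3 0; 0 -4.3 0 0; 0 -4.3 0 0; 0 0 0 0")

```text
time_s: 10.4
tool_pos: [0.4365, -0.3012, 0.2]
eef_rot: [3.141, 0.058, 0.002]
ft_force: [-1.3, -0.9, 0.5]
gripper_width: 0.996
grip_force: 0.0
```

>>> step_arm(deltas="0 0 3 0; 0 0 3 0; 0 0 3 0; 0 0 1 0; 0 0 0 0")

```text
time_s: 10.9
tool_pos: [0.4361, -0.3042, 0.0984]
eef_rot: [-3.14, -0.054, 0.003]
ft_force: [0.6, 0.3, 0.2]
gripper_width: 0.999
grip_force: 0.0
```

>>> step_arm(deltas="0 0 0 0; 0 0 0 0; 0 0 0 0; 0 0 0 0; 0 0 0 0", grip=255)

```text
time_s: 11.4
tool_pos: [0.4366, -0.3044, 0.0998]
eef_rot: [3.141, 0.055, 0.001]
ft_force: [-6.4, 4.2, 20.3]
gripper_width: 0.157
grip_force: 62.0
```

>>> step_arm(deltas="0 0 0 0; 0 0 0 0; 0 0 -0.8 0; 0 0 -1 0; 0 0 -1 0")

```text
time_s: 11.9
tool_pos: [0.4366, -0.3042, 0.1266]
eef_rot: [-3.141, -0.055, 0.0]
ft_force: [6.1, -3.9, -12.7]
gripper_width: 0.151
grip_force: 59.1
```

>>> step_arm(deltas="0 0 -0.8 0; 0 0 -0.4 0; 0 0 0 0; 0 0 0 0; 0 0 0 0")

```text
time_s: 12.4
tool_pos: [0.4366, -0.3042, 0.138]
eef_rot: [-3.141, -0.055, 0.0]
ft_force: [8.3, -3.9, -15.4]
gripper_width: 0.152
grip_force: 64.9
```

>>> step_arm(deltas="0 0 0 0; 0 0 0 0; 0 0 0 0; 0 0 0 0; 0 0 0 0", grip=0)

```text
time_s: 12.9
tool_pos: [0.4365, -0.3043, 0.1395]
eef_rot: [3.141, 0.055, 0.0]
ft_force: [-0.1, 0.0, 0.2]
gripper_width: 0.975
grip_force: 0.0
```

>>> step_arm(deltas="0 0 -3 0; 0 0 -3 0; 0 -4.25 0 0; 0 -4.25 0 0; 0 0 0 0")

```text
time_s: 13.4
tool_pos: [0.4335, -0.2163, 0.1999]
eef_rot: [-3.141, -0.058, -0.002]
ft_force: [-0.3, -1.2, -0.3]
gripper_width: 1.001
grip_force: 0.0
```

>>> step_arm(deltas="0 0 3 0; 0 0 3 0; 0 0 3 0; 0 0 1 0; 0 0 0 0")

```text
time_s: 13.9
tool_pos: [0.4331, -0.2193, 0.0984]
eef_rot: [-3.14, -0.054, 0.003]
ft_force: [0.3, 0.9, 0.7]
gripper_width: 0.998
grip_force: 0.0
```

>>> step_arm(deltas="0 0 0 0; 0 0 0 0; 0 0 0 0; 0 0 0 0; 0 0 0 0", grip=255)

```text
time_s: 14.4
tool_pos: [0.4337, -0.2194, 0.0997]
eef_rot: [3.141, 0.055, 0.001]
ft_force: [-6.6, 4.1, 19.7]
gripper_width: 0.151
grip_force: 62.0
```

>>> step_arm(deltas="0 0 0 0; 0 0 0 0; 0 0 -0.8 0; 0 0 -1 0; 0 0 -1 0")

```text
time_s: 14.9
tool_pos: [0.4336, -0.2193, 0.1268]
eef_rot: [-3.141, -0.055, 0.0]
ft_force: [8.0, -2.3, -11.7]
gripper_width: 0.153
grip_force: 58.8
```

>>> step_arm(deltas="0 0 -0.8 0; 0 0 -0.4 0; 0 0 0 0; 0 0 0 0; 0 0 0 0")

```text
time_s: 15.4
tool_pos: [0.4336, -0.2193, 0.1379]
eef_rot: [-3.141, -0.055, 0.0]
ft_force: [8.9, -3.6, -15.9]
gripper_width: 0.159
grip_force: 38.8
```

>>> step_arm(deltas="0 0 0 0; 0 0 0 0; 0 0 0 0; 0 0 0 0; 0 0 0 0", grip=0)

```text
time_s: 15.9
tool_pos: [0.4336, -0.2194, 0.1395]
eef_rot: [3.141, 0.055, 0.0]
ft_force: [-0.1, -1.7, -0.1]
gripper_width: 0.983
grip_force: 0.0
```

>>> step_arm(deltas="0 0 -4.5 0; 0 0 -4.5 0; 0 0 -4.5 0; 0 2.1 -4.5 0; 0 2.1 -4.5 0")

```text
time_s: 16.4
tool_pos: [0.4348, -0.2614, 0.3666]
eef_rot: [3.141, 0.056, 0.001]
ft_force: [0.2, -1.0, -0.4]
gripper_width: 1.001
grip_force: 0.0
```

Run:
```python
from h import *
M,K,im,d=shot('wrist','w2.png')
P=cloud(M,K,d);z=P[...,2];x=P[...,0];y=P[...,1];ok=d>0
def rect(mask,n):
    q=P[mask][:,:2].astype(np.float32); print(n,len(q), cv2.minAreaRect(q) if len(q) else '',P[mask][:,2].mean())
for p in ((.5147,-.3868),(.5117,-.3019),(.5087,-.2170)): rect(ok&(z>.150)&(z<.17)&(abs(x-p[0])<.03)&(abs(y-p[1])<.03),'b')
for p in ((.4397,-.3895),(.4367,-.3045),(.4338,-.2196)): rect(ok&(z>.150)&(abs(x-p[0])<.03)&(abs(y-p[1])<.03),'h')
rect(ok&(abs(z-.154)<.006)&(abs(x-.68)<.11)&(abs(y+.03)<.11),'rim')
```

```text
b 1994 ((0.5141986608505249, -0.3862919807434082), (0.03564700856804848, 0.036714039742946625), 1.5712693929672241) 0.15730148268487207
b 1934 ((0.5112306475639343, -0.30177414417266846), (0.03549468144774437, 0.035989515483379364), 2.0549464225769043) 0.15739698806039423
b 1927 ((0.5090317726135254, -0.21693146228790283), (0.035355329513549805, 0.03604830428957939), 2.0119130611419678) 0.15732925234180517
h 946 ((0.4393458366394043, -0.38917624950408936), (0.04017363861203194, 0.014859168790280819), 2.212622880935669) 0.16333014036909238
h 27711 ((0.4371122717857361, -0.30468496680259705), (0.03910168632864952, 0.060007378458976746), 1.20847749710083) 0.4267212304784335
h 27789 ((0.4340333640575409, -0.2201211005449295), (0.039663415402173996, 0.060466453433036804), 2.3182544708251953) 0.4270279266660357
rim 0  nan<stdin>:5: RuntimeWarning: Mean of empty slice.
  ret = ret.dtype.type(ret / rcount)
```

>>> step_arm(deltas="3.78 -2.1 0 0; 3.78 -2.1 4 0; 0 0 4.5 0; 0 0 4.5 0; 0 0 4.5 0")

```text
time_s: 16.95
tool_pos: [0.5035, -0.2197, 0.1936]
eef_rot: [3.141, 0.055, 0.0]
ft_force: [0.3, 0.6, 0.4]
gripper_width: 1.001
grip_force: 0.0
```

>>> step_arm(deltas="0 0 3 0; 0 0 2 0; 0 0 1.55 0; 0 0 0 0; 0 0 0 0", squeeze=60)

```text
time_s: 17.45
tool_pos: [0.5038, -0.2203, 0.1307]
eef_rot: [3.141, 0.055, 0.001]
ft_force: [-0.0, 0.2, 0.5]
gripper_width: 1.004
grip_force: 0.0
```

>>> step_arm(deltas="0 0 0 0; 0 0 0 0; 0 0 0 0; 0 0 0 0; 0 0 0 0", grip=255)

```text
time_s: 17.95
tool_pos: [0.5037, -0.2201, 0.1305]
eef_rot: [3.141, 0.055, 0.001]
ft_force: [-0.1, 1.9, 4.7]
gripper_width: 0.413
grip_force: 61.9
```

>>> step_arm(deltas="0 0 -1 0; 0 0 -2 0; 0 0 -4 0; 0 0 -4 0; 0 0 0 0")

```text
time_s: 18.45
tool_pos: [0.5047, -0.2207, 0.2463]
eef_rot: [3.137, 0.055, 0.011]
ft_force: [-0.0, 0.4, -0.4]
gripper_width: 0.416
grip_force: 61.6
```

>>> step_arm(deltas="2.7 -3.21 0 0; 2.7 -3.21 0 0; 2.7 -3.21 0 0; 2.7 -3.21 0 0; 2.7 -3.21 0 0")

```text
time_s: 18.95
tool_pos: [0.6336, -0.0535, 0.2397]
eef_rot: [3.141, 0.055, -0.001]
ft_force: [-0.9, -0.8, -0.6]
gripper_width: 0.413
grip_force: 61.6
```

>>> step_arm(deltas="2.7 -3.21 0 0; 2.7 -3.21 0 0; 0 0 0 -0.141; 0 0 0 -0.141; 0 0 0 -0.141")

```text
time_s: 19.45
tool_pos: [0.6846, 0.0114, 0.2392]
eef_rot: [-3.057, -0.723, 0.002]
ft_force: [0.2, 0.2, -0.8]
gripper_width: 0.411
grip_force: 61.6
```

>>> step_arm(deltas="0 0 0 -0.141; 0 0 0 -0.141; 0 0 0 -0.141; 0 0 0 -0.141; 0 0 0 -0.141")

```text
time_s: 19.95
tool_pos: [0.6844, 0.011, 0.2395]
eef_rot: [-2.62, -1.733, 0.001]
ft_force: [-0.4, 1.0, -0.5]
gripper_width: 0.415
grip_force: 61.6
```

>>> step_arm(deltas="0 0 0 -0.141; 0 0 0 -0.141; 0 0 0 0; 0 0 0 0; 0 0 0 0")

```text
time_s: 20.45
tool_pos: [0.6845, 0.011, 0.2397]
eef_rot: [-2.36, -2.073, 0.0]
ft_force: [-0.1, 0.4, -1.3]
gripper_width: 0.416
grip_force: 61.6
```

Run:
```python
from h import *
s=monitor.observe();print(s['tool_pos'],s['gripper_width'],s['q'])
Rm=R.from_rotvec(s['eef_rot']).as_matrix();print(np.degrees(np.arctan2(Rm[1,1],Rm[0,1])))
M,K,im,d=shot('scene')
P=cloud(M,K,d);z=P[...,2];x=P[...,0];y=P[...,1];ok=d>0
M,K,im,d=shot('wrist','w3.png')
P=cloud(M,K,d);z=P[...,2];x=P[...,0];y=P[...,1];ok=d>0
m=ok&(abs(z-.154)<.006)&(abs(x-.68)<.12)&(abs(y+.03)<.12)
print(m.sum(),cv2.minAreaRect(P[m][:,:2].astype(np.float32)) if m.any() else '')
```

```text
[0.68451897 0.01102233 0.23969658] 0.416344533593187 [-2.11263533e-02  1.34956206e-01  1.40739266e+00 -6.84377964e-05
  1.59952745e+00  1.08348768e-01]
-7.418490870620244
6651 ((0.678889274597168, -0.0302044078707695), (0.16072525084018707, 0.1402910053730011), 82.64493560791016)
```

View pics/w3.png

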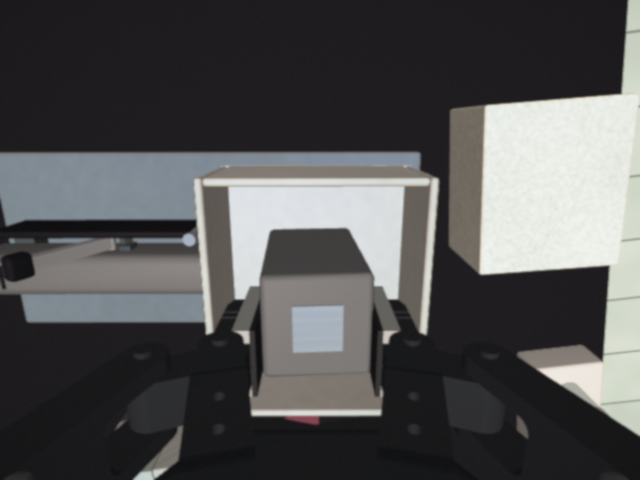

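Block 2 is held above the tray, centred in x. Lowering it now.

>>> step_arm(deltas="0 0 3.5 0; 0 0 3.5 0; 0 0 2.5 0; 0 0 1.5 0; 0 0 0.8 0")

```text
time_s: 21.05
tool_pos: [0.6843, 0.011, 0.1207]
eef_rot: [-2.357, -2.076, 0.001]
ft_force: [-0.0, 0.5, -0.5]
gripper_width: 0.413
grip_force: 61.6
```

>>> step_arm(deltas="0 0 0.3 0; 0 0 0.1 0; 0 0 0 0")

```text
time_s: 21.35
tool_pos: [0.685, 0.0111, 0.119]
eef_rot: [2.356, 2.076, 0.002]
ft_force: [-0.4, 0.2, -0.7]
gripper_width: 0.416
grip_force: 61.6
```

>>> step_arm(deltas="0 0 0 0; 0 0 0 0; 0 0 0 0; 0 0 0 0", grip=90)

```text
time_s: 21.75
tool_pos: [0.6846, 0.0111, 0.1181]
eef_rot: [2.357, 2.077, 0.0]
ft_force: [0.0, -0.1, 0.1]
gripper_width: 0.65
grip_force: 0.0
```

>>> step_arm(deltas="0 0 -2 0; 0 0 -4 0; 0 0 -4 0; 0 0 -2.2 0; 0 0 0 0")

```text
time_s: 22.25
tool_pos: [0.6855, 0.0111, 0.2443]
eef_rot: [2.354, 2.075, 0.007]
ft_force: [0.6, -0.3, -0.1]
gripper_width: 0.648
grip_force: 0.0
```

>>> step_arm(deltas="0 0 0 0.141; 0 0 0 0.141; 0 0 0 0.141; 0 0 0 0.141; 0 0 0 0.141", grip=50)

```text
time_s: 22.75
tool_pos: [0.6844, 0.0111, 0.2388]
eef_rot: [-2.932, -1.127, 0.002]
ft_force: [0.0, -0.3, -0.5]
gripper_width: 0.806
grip_force: 0.0
```

>>> step_arm(deltas="0 0 0 0.141; 0 0 0 0.141; 0 0 0 0.141; 0 0 0 0.141; 0 0 0 0.141")

```text
time_s: 23.25
tool_pos: [0.6844, 0.011, 0.2389]
eef_rot: [-3.141, -0.045, 0.002]
ft_force: [0.1, -0.1, 0.5]
gripper_width: 0.802
grip_force: 0.0
```

>>> step_arm(deltas="-2.3 3.835 0 0; -2.3 3.835 0 0; -2.3 3.835 0 0; -2.3 3.835 0 0; -2.3 3.835 0 0")

```text
time_s: 23.75
tool_pos: [0.575, -0.1858, 0.239]
eef_rot: [-3.141, -0.055, 0.001]
ft_force: [-0.0, -0.1, -0.6]
gripper_width: 0.801
grip_force: 0.0
```

>>> step_arm(deltas="-2.3 3.835 0 0; -2.3 3.835 0 0; -2.3 3.835 0 0; 0 0 0 0; 0 0 0 0")

```text
time_s: 24.25
tool_pos: [0.5108, -0.3025, 0.2391]
eef_rot: [-3.141, -0.052, 0.001]
ft_force: [-0.1, -0.7, 0.6]
gripper_width: 0.806
grip_force: 0.0
```

>>> step_arm(deltas="0 0 4.5 0; 0 0 4 0; 0 0 1.8 0; 0 0 1 0; 0 0 0 0")

```text
time_s: 24.75
tool_pos: [0.5117, -0.3014, 0.1266]
eef_rot: [-3.141, -0.056, 0.001]
ft_force: [-1.0, -0.6, 0.7]
gripper_width: 0.803
grip_force: 0.0
```

>>> step_arm(deltas="0 0 0 0; 0 0 0 0; 0 0 0 0; 0 0 0 0; 0 0 0 0", grip=255)

```text
time_s: 25.25
tool_pos: [0.5118, -0.3023, 0.1277]
eef_rot: [3.14, 0.055, 0.003]
ft_force: [3.0, -0.7, 3.4]
gripper_width: 0.41
grip_force: 63.0
```

>>> step_arm(deltas="0 0 -1 0; 0 0 -2 0; 0 0 -4 0; 0 0 -4 0; 0 0 0 0")

```text
time_s: 25.75
tool_pos: [0.5123, -0.3027, 0.2432]
eef_rot: [3.137, 0.054, 0.009]
ft_force: [0.6, -0.1, -1.3]
gripper_width: 0.41
grip_force: 62.6
```

>>> step_arm(deltas="2.53 -3.81 0 0; 2.53 -3.81 0 0; 2.53 -3.81 0 0; 2.53 -3.81 0 0; 2.53 -3.81 0 0")

```text
time_s: 26.25
tool_pos: [0.6315, -0.1054, 0.2364]
eef_rot: [-3.141, -0.054, 0.002]
ft_force: [0.4, -0.5, -1.8]
gripper_width: 0.408
grip_force: 62.5
```

>>> step_arm(deltas="2.53 -3.81 0 0; 2.53 -3.81 0 0; 0 0 0 -0.141; 0 0 0 -0.141; 0 0 0 -0.141")

```text
time_s: 26.75
tool_pos: [0.6788, -0.0288, 0.236]
eef_rot: [-3.057, -0.723, 0.003]
ft_force: [-0.5, -0.2, -1.8]
gripper_width: 0.408
grip_force: 62.4
```

>>> step_arm(deltas="0 0 0 -0.141; 0 0 0 -0.141; 0 0 0 -0.141; 0 0 0 -0.141; 0 0 0 -0.141")

```text
time_s: 27.25
tool_pos: [0.6787, -0.0293, 0.2362]
eef_rot: [-2.62, -1.732, 0.002]
ft_force: [-0.4, 0.1, -2.5]
gripper_width: 0.409
grip_force: 62.4
```

>>> step_arm(deltas="0 0 0 -0.141; 0 0 0 -0.141; 0 0 0 0; 0 0 0 0; 0 0 0 0")

```text
time_s: 27.75
tool_pos: [0.6789, -0.0293, 0.2367]
eef_rot: [-2.36, -2.073, 0.001]
ft_force: [-0.4, 0.2, -1.3]
gripper_width: 0.409
grip_force: 62.4
```

>>> step_arm(deltas="0 0 3.5 0; 0 0 3.5 0; 0 0 2.5 0; 0 0 1.5 0; 0 0 0.8 0")

```text
time_s: 28.25
tool_pos: [0.6788, -0.0293, 0.1177]
eef_rot: [-2.358, -2.075, 0.002]
ft_force: [-0.5, 0.1, -1.7]
gripper_width: 0.409
grip_force: 62.5
```

>>> step_arm(deltas="0 0 0.4 0; 0 0 0.1 0; 0 0 0 0")

```text
time_s: 28.55
tool_pos: [0.6795, -0.0293, 0.115]
eef_rot: [2.356, 2.076, 0.002]
ft_force: [0.2, 1.8, -2.1]
gripper_width: 0.411
grip_force: 62.5
```

>>> step_arm(deltas="0 0 0 0; 0 0 0 0; 0 0 0 0; 0 0 0 0", grip=90)

```text
time_s: 28.95
tool_pos: [0.6792, -0.0293, 0.1141]
eef_rot: [2.357, 2.077, 0.0]
ft_force: [-0.6, -0.5, 1.9]
gripper_width: 0.646
grip_force: 0.0
```

>>> step_arm(deltas="0 0 -2 0; 0 0 -4 0; 0 0 -4 0; 0 0 -2.3 0; 0 0 0 0")

```text
time_s: 29.45
tool_pos: [0.68, -0.0293, 0.2415]
eef_rot: [2.354, 2.074, 0.006]
ft_force: [1.3, 0.6, 0.7]
gripper_width: 0.643
grip_force: 0.0
```

>>> step_arm(deltas="0 0 0 0.141; 0 0 0 0.141; 0 0 0 0.141; 0 0 0 0.141; 0 0 0 0.141", grip=50)

```text
time_s: 29.95
tool_pos: [0.6789, -0.0292, 0.2358]
eef_rot: [-2.932, -1.127, 0.002]
ft_force: [0.3, 0.2, 0.2]
gripper_width: 0.803
grip_force: 0.0
```

>>> step_arm(deltas="0 0 0 0.141; 0 0 0 0.141; 0 0 0 0.141; 0 0 0 0.141; 0 0 0 0.141")

```text
time_s: 30.45
tool_pos: [0.6789, -0.0293, 0.2358]
eef_rot: [-3.141, -0.045, 0.002]
ft_force: [0.1, -0.5, -0.7]
gripper_width: 0.802
grip_force: 0.0
```

>>> step_arm(deltas="-2.2 4.39 0 0; -2.2 4.39 0 0; -2.2 4.39 0 0; -2.2 4.39 0 0; -2.2 4.39 0 0")

```text
time_s: 30.95
tool_pos: [0.5755, -0.2539, 0.2361]
eef_rot: [-3.141, -0.055, 0.001]
ft_force: [0.9, -0.0, -0.5]
gripper_width: 0.804
grip_force: 0.0
```

>>> step_arm(deltas="-2.2 4.39 0 0; -2.2 4.39 0 0; -2.2 4.39 0 0; 0 0 0 0; 0 0 0 0")

```text
time_s: 31.45
tool_pos: [0.5147, -0.3871, 0.2359]
eef_rot: [-3.14, -0.051, 0.001]
ft_force: [0.0, 0.5, -0.1]
gripper_width: 0.802
grip_force: 0.0
```

>>> step_arm(deltas="0 0 4.5 0; 0 0 4 0; 0 0 1.6 0; 0 0 0.8 0; 0 0 0 0")

```text
time_s: 31.95
tool_pos: [0.5158, -0.3859, 0.1281]
eef_rot: [-3.141, -0.056, 0.0]
ft_force: [-0.3, 0.0, 0.1]
gripper_width: 0.803
grip_force: 0.0
```

>>> step_arm(deltas="0 0 0 0; 0 0 0 0; 0 0 0 0; 0 0 0 0; 0 0 0 0", grip=255)

```text
time_s: 32.45
tool_pos: [0.5158, -0.3867, 0.1288]
eef_rot: [3.14, 0.055, 0.002]
ft_force: [3.6, 0.1, 4.0]
gripper_width: 0.411
grip_force: 62.9
```

>>> step_arm(deltas="0 0 -1 0; 0 0 -2 0; 0 0 -4 0; 0 0 -4 0; 0 0 0 0")

```text
time_s: 32.95
tool_pos: [0.5162, -0.3872, 0.2445]
eef_rot: [3.136, 0.054, 0.009]
ft_force: [0.3, 0.3, -0.9]
gripper_width: 0.409
grip_force: 62.4
```

>>> step_arm(deltas="2.11 -3.82 0 0; 2.11 -3.82 0 0; 2.11 -3.82 0 0; 2.11 -3.82 0 0; 2.11 -3.82 0 0")

```text
time_s: 33.45
tool_pos: [0.6143, -0.1901, 0.2375]
eef_rot: [-3.141, -0.054, 0.002]
ft_force: [0.6, -0.3, -0.1]
gripper_width: 0.408
grip_force: 62.4
```

>>> step_arm(deltas="2.11 -3.82 0 0; 2.11 -3.82 0 0; 2.11 -3.82 0 0; 0 0 0 -0.141; 0 0 0 -0.141")

```text
time_s: 33.95
tool_pos: [0.6735, -0.0737, 0.2369]
eef_rot: [-3.1, -0.507, 0.003]
ft_force: [-0.1, -1.2, -1.9]
gripper_width: 0.412
grip_force: 62.3
```

>>> step_arm(deltas="0 0 0 -0.141; 0 0 0 -0.141; 0 0 0 -0.141; 0 0 0 -0.141; 0 0 0 -0.141")

```text
time_s: 34.45
tool_pos: [0.6731, -0.0751, 0.2372]
eef_rot: [-2.735, -1.544, 0.002]
ft_force: [0.1, -0.5, -0.8]
gripper_width: 0.411
grip_force: 62.3
```

>>> step_arm(deltas="0 0 0 -0.141; 0 0 0 -0.141; 0 0 0 -0.141; 0 0 0 0; 0 0 0 0")

```text
time_s: 34.95
tool_pos: [0.6733, -0.0751, 0.2375]
eef_rot: [-2.361, -2.072, 0.001]
ft_force: [-0.4, 0.4, -0.9]
gripper_width: 0.409
grip_force: 62.3
```

Run:
```python
from h import *
M,K,im,d=shot('wrist','w4.png')
```

```text
(no output)
```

View pics/w4.png

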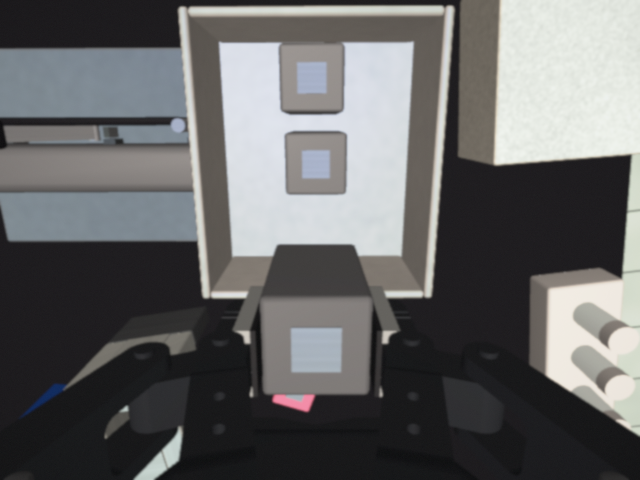

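Blocks 1 and 2 stand in the tray at (316,163) and (312,77). Block 0 is above the near slot, so I'll lower it and then go to the cover.

>>> step_arm(deltas="0 0 3.5 0; 0 0 3.5 0; 0 0 2.5 0; 0 0 1.5 0; 0 0 0.8 0")

```text
time_s: 35.5
tool_pos: [0.6731, -0.0751, 0.1186]
eef_rot: [-2.358, -2.074, 0.001]
ft_force: [1.0, 0.6, -1.3]
gripper_width: 0.413
grip_force: 62.4
```

>>> step_arm(deltas="0 0 0.4 0; 0 0 0.1 0; 0 0 0 0")

```text
time_s: 35.8
tool_pos: [0.6739, -0.0752, 0.1159]
eef_rot: [2.356, 2.076, 0.001]
ft_force: [0.9, 0.3, -0.4]
gripper_width: 0.41
grip_force: 62.4
```

>>> step_arm(deltas="0 0 0 0; 0 0 0 0; 0 0 0 0; 0 0 0 0", grip=90)

```text
time_s: 36.2
tool_pos: [0.6735, -0.0751, 0.1151]
eef_rot: [2.357, 2.077, 0.0]
ft_force: [0.9, -0.0, -0.3]
gripper_width: 0.645
grip_force: 0.0
```

>>> step_arm(deltas="0 0 -2 0; 0 0 -4 0; 0 0 -4 0; 0 0 -4 0; 0 0 -4 0")

```text
time_s: 36.7
tool_pos: [0.6732, -0.075, 0.2967]
eef_rot: [2.357, 2.077, 0.0]
ft_force: [0.6, -0.8, -0.4]
gripper_width: 0.644
grip_force: 0.0
```

>>> step_arm(deltas="3.4 -2.5 -1 0; 3.4 -2.5 -1 0; 3.4 -2.5 -1 0; 3.4 -2.5 -1 0; 3.4 -2.5 -1 0", grip=0)

```text
time_s: 37.2
tool_pos: [0.5697, 0.1105, 0.3454]
eef_rot: [2.357, 2.077, 0.001]
ft_force: [1.1, -0.2, -0.7]
gripper_width: 0.996
grip_force: 0.0
```

>>> step_arm(deltas="3.4 -2.5 -1 0; 3.4 -2.5 -1 0; 3.4 -2.5 0 0; 0 0 0 0; 0 0 0 0")

```text
time_s: 37.7
tool_pos: [0.5089, 0.2205, 0.3651]
eef_rot: [2.355, 2.079, 0.001]
ft_force: [-0.7, -0.9, -1.1]
gripper_width: 0.994
grip_force: 0.0
```

```bash
cat > cov.py <<'E'
from h import *
s=monitor.observe();print(s['tool_pos'])
M,K,im,d=shot('wrist','w5.png')
find('wrist',M,K,['cover_handle','cover'],.3)
P=cloud(M,K,d);z=P[...,2];x=P[...,0];y=P[...,1];ok=d>0
hsv=cv2.cvtColor(im,cv2.COLOR_BGR2HSV)
for r in nets.pinpoint('wrist','cover_handle'):
    c=pt(M,r['at'])
    if r['confidence']<.3: continue
    for lo,hi,n,w in ((.044,.06,'bar',.06),(.006,.016,'plate',.12)):
        m=ok&(z>lo)&(z<hi)&(abs(x-c[0])<w)&(abs(y-c[1])<w)
        if m.sum()>50: print(n,m.sum(),cv2.minAreaRect(P[m][:,:2].astype(np.float32)),np.median(P[m][:,2]),np.median(im[m],0))
E
python3 cov.py
```

```text
[0.50887169 0.22047958 0.36505643]
wrist cover_handle [0.513 0.298 0.037] [311 115] 0.84
wrist cover [0.51  0.299 0.   ] [309 115] 0.98
bar 822 ((0.5163010358810425, 0.29795345664024353), (0.05989695340394974, 0.01599220559000969), 73.93345642089844) 0.05020828194330609 [253. 252. 250.]
plate 17250 ((0.5162279605865479, 0.2979162037372589), (0.16637100279331207, 0.1462434083223343), 74.01801300048828) 0.010812085607692923 [229. 208. 192.]
```

View pics/w5.png

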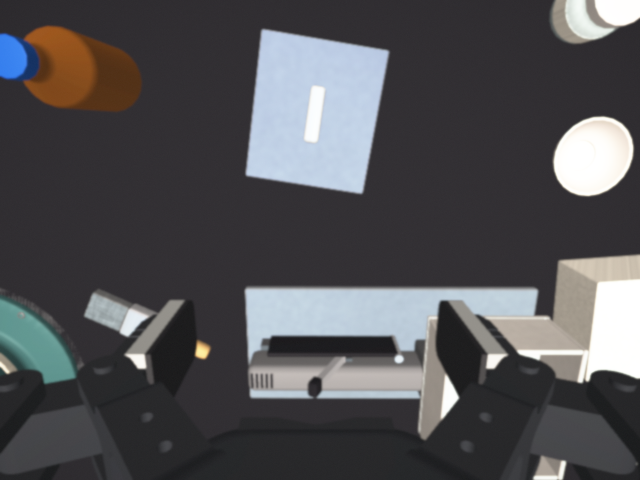

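The grey cover is at (315,115), with its white bar upright and the bottle at (80,70) well clear.

>>> step_arm(deltas="3.88 -0.14 0 0.075; 3.88 -0.14 0 0.075; 0 0 4.9 0; 0 0 4.9 0; 0 0 4.9 0")

```text
time_s: 38.4
tool_pos: [0.5195, 0.2962, 0.2158]
eef_rot: [2.507, 1.894, -0.0]
ft_force: [0.6, 0.7, -0.5]
gripper_width: 1.0
grip_force: 0.0
```

>>> step_arm(deltas="0 0 4.9 0; 0 0 4.9 0; 0 0 3 0; 0 0 0 0; 0 0 0 0")

```text
time_s: 38.9
tool_pos: [0.5197, 0.2964, 0.0908]
eef_rot: [2.507, 1.893, 0.0]
ft_force: [-0.2, 0.5, 1.4]
gripper_width: 0.997
grip_force: 0.0
```

```bash
sed -i 's/w5/w6/' cov.py; python3 cov.py
```

```text
[0.51973529 0.29641438 0.09083021]
wrist cover_handle [0.515 0.299 0.037] [305 259] 0.87
wrist cover [0.511 0.297 0.   ] [301 243] 0.86
bar 3750 ((0.5165382027626038, 0.2983935475349426), (0.05959933623671532, 0.015993747860193253), 73.95931243896484) 0.05047130655107486 [250. 250. 246.]
plate 65771 ((0.5164720416069031, 0.29793548583984375), (0.16577832400798798, 0.14670780301094055), 74.05657196044922) 0.010907347920425775 [216. 198. 183.]
```

>>> step_arm(deltas="0.08 -0.35 3 0; 0 0 2.5 0; 0 0 1.5 0; 0 0 0 0; 0 0 0 0")

```text
time_s: 39.6
tool_pos: [0.5165, 0.2988, 0.0211]
eef_rot: [2.506, 1.895, 0.002]
ft_force: [0.1, 0.4, 0.0]
gripper_width: 1.0
grip_force: 0.0
```

>>> step_arm(deltas="0 0 0 0; 0 0 0 0; 0 0 0 0; 0 0 0 0; 0 0 0 0", grip=255, squeeze=80)

```text
time_s: 40.1
tool_pos: [0.5162, 0.2987, 0.0204]
eef_rot: [2.506, 1.895, 0.001]
ft_force: [-0.7, -1.1, -1.3]
gripper_width: 0.176
grip_force: 77.9
```

>>> step_arm(deltas="0 0 0 0; 0 0 0 0; 0 0 0 0")

```text
time_s: 40.4
tool_pos: [0.5161, 0.2987, 0.0203]
eef_rot: [2.506, 1.895, 0.001]
ft_force: [-0.7, -0.9, 5.1]
gripper_width: 0.174
grip_force: 79.2
```

>>> step_arm(deltas="0 0 -2 0; 0 0 -4.5 0; 0 0 -4.9 0; 0 0 -4.9 0; 0 0 -4.9 0")

```text
time_s: 40.9
tool_pos: [0.5154, 0.2983, 0.2333]
eef_rot: [-2.506, -1.895, 0.001]
ft_force: [0.9, 0.4, -3.3]
gripper_width: 0.173
grip_force: 78.6
```

>>> step_arm(deltas="-3.39 3.09 -0.5 0; -3.39 3.09 -0.5 0; -3.39 3.09 -0.5 0; -3.39 3.09 -0.5 0; -3.39 3.09 0 0")

```text
time_s: 41.4
tool_pos: [0.6189, 0.0916, 0.2521]
eef_rot: [2.506, 1.895, 0.0]
ft_force: [0.4, -0.3, -2.8]
gripper_width: 0.175
grip_force: 78.6
```

>>> step_arm(deltas="-3.39 3.09 0 0; -3.39 3.09 0 0; -3.39 3.09 0 0; 0 0 0 -0.075; 0 0 0 -0.075")

```text
time_s: 41.9
tool_pos: [0.68, -0.0313, 0.2504]
eef_rot: [-2.355, -2.077, 0.002]
ft_force: [0.2, -0.2, -3.4]
gripper_width: 0.171
grip_force: 79.1
```

>>> step_arm(deltas="0 0 2 0; 0 0 0 0; 0 0 0 0; 0 0 0 0")

```text
time_s: 42.3
tool_pos: [0.68, -0.0296, 0.2326]
eef_rot: [2.357, 2.077, 0.001]
ft_force: [0.7, 0.8, -3.1]
gripper_width: 0.174
grip_force: 78.8
```

```bash
cat > fit.py <<'E'
from h import *
s=monitor.observe();print(s['tool_pos'],s['gripper_width'])
Rm=R.from_rotvec(s['eef_rot']).as_matrix();print(np.degrees(np.arctan2(Rm[1,1],Rm[0,1])))
for c in ('scene','side','wrist'):
    M,K,im,d=shot(c,'f_%s.png'%c)
    P=cloud(M,K,d);z=P[...,2];x=P[...,0];y=P[...,1];ok=d>0
    for lo in np.arange(.14,.26,.01):
        m=ok&(z>lo)&(z<=lo+.01)&(abs(x-.68)<.12)&(abs(y+.03)<.12)
        if m.sum()>300: print(c,round(lo,3),m.sum(),cv2.minAreaRect(P[m][:,:2].astype(np.float32)),z[m].mean())
E
python3 fit.py
```

```text
[ 0.6799952  -0.02961104  0.23256901] 0.1738310686421688
-7.222967676117465
scene 0.15 342 ((0.6809754371643066, -0.02938999980688095), (0.1597522795200348, 0.14059175550937653), 82.60398864746094) 0.15319002660771924
scene 0.21 377 ((0.6798716187477112, -0.03047311305999756), (0.16660422086715698, 0.1460898518562317), 82.63867950439453) 0.21913255510894117
scene 0.22 3614 ((0.6809192299842834, -0.029523082077503204), (0.16620847582817078, 0.14702600240707397), 82.6165771484375) 0.22282431307051676
side 0.14 458 ((0.6765462756156921, -0.03421369940042496), (0.1556728333234787, 0.1386818140745163), 82.75785827636719) 0.14518266378179032
side 0.15 364 ((0.6774991154670715, -0.031039424240589142), (0.16145777702331543, 0.14011581242084503), 82.5322494506836) 0.15522440406700314
side 0.22 2741 ((0.6790413856506348, -0.030437670648097992), (0.16883158683776855, 0.14593705534934998), 83.258544921875) 0.22606610230617546
wrist 0.22 89649 ((0.6810858249664307, -0.019299983978271484), (0.1446375697851181, 0.14618019759655), 82.77001190185547) 0.22318279464389418
wrist 0.23 415 ((0.6819405555725098, -0.011588179506361485), (0.023838764056563377, 0.038333822041749954), 82.7848129272461) 0.23612697047947467
wrist 0.24 1091 ((0.6818956136703491, -0.011808136478066444), (0.02415265329182148, 0.04212421178817749), 83.31864929199219) 0.24530195798767326
wrist 0.25 1663 ((0.6816657781600952, -0.027867518365383148), (0.039286211133003235, 0.05630527064204216), 14.509418487548828) 0.2557657040378778
```

>>> step_arm(deltas="0 -0.05 3 0; 0 0 1.5 0; 0 0 0.8 0; 0 0 0.4 0; 0 0 0.2 0")

```text
time_s: 42.95
tool_pos: [0.6796, -0.0297, 0.1732]
eef_rot: [2.357, 2.077, 0.0]
ft_force: [-0.1, -0.2, -3.4]
gripper_width: 0.175
grip_force: 78.8
```

>>> step_arm(deltas="0 0 0.2 0; 0 0 0.2 0; 0 0 0.1 0; 0 0 0 0; 0 0 0 0")

```text
time_s: 43.45
tool_pos: [0.6795, -0.0297, 0.1684]
eef_rot: [2.356, 2.077, 0.001]
ft_force: [-1.4, -0.1, 0.7]
gripper_width: 0.174
grip_force: 79.5
```

>>> step_arm(deltas="0 0 0 0; 0 0 0 0; 0 0 0 0; 0 0 0 0; 0 0 0 0", grip=60)

```text
time_s: 43.95
tool_pos: [0.6794, -0.0297, 0.1679]
eef_rot: [2.357, 2.077, 0.0]
ft_force: [0.2, -0.6, -0.1]
gripper_width: 0.762
grip_force: 0.0
```

>>> step_arm(deltas="0 0 -2 0; 0 0 -4 0; 0 0 -4.5 0; 0 0 -4.5 0; 0 0 -4.5 0")

```text
time_s: 44.45
tool_pos: [0.679, -0.0296, 0.3648]
eef_rot: [2.357, 2.077, 0.0]
ft_force: [0.5, -0.1, 0.1]
gripper_width: 0.767
grip_force: 0.0
```

```bash
cat > lev.py <<'E'
from h import *
s=monitor.observe();print(s['tool_pos'])
for c in ('scene','side'):
    M,K,im,d=shot(c,'g_%s.png'%c)
    P=cloud(M,K,d);z=P[...,2];x=P[...,0];y=P[...,1];ok=d>0
    m=ok&(z>.147)&(z<.172)&(abs(x-.68)<.1)&(abs(y+.03)<.1)
    q=P[m];A=np.c_[q[:,0]-.68,q[:,1]+.03,np.ones(len(q))];print(c,m.sum(),np.linalg.lstsq(A,q[:,2],rcond=None)[0],cv2.minAreaRect(q[:,:2].astype(np.float32)))
    find(c,M,K,['lockoff_tip','paddle_press','cover'],.4)
E
python3 lev.py
```

```text
[ 0.67904929 -0.02963784  0.36481395]
scene 4678 [-0.0054436  -0.00357826  0.15810593] ((0.6770070195198059, -0.03309802711009979), (0.16883093118667603, 0.14814786612987518), 82.60374450683594)
scene lockoff_tip [0.484 0.012 0.122] [294 247] 0.67
scene paddle_press [0.447 0.026 0.049] [304 252] 0.57
scene cover [0.685 0.518 0.   ] [493 395] 0.82
scene cover [ 0.677 -0.036  0.148] [249 310] 0.78
side 3143 [0.00039228 0.00660902 0.16172283] ((0.6747145652770996, -0.03232234716415405), (0.17092488706111908, 0.14616112411022186), 82.80058288574219)
side lockoff_tip [0.478 0.011 0.127] [326 256] 0.68
side paddle_press [0.452 0.03  0.057] [315 269] 0.78
side cover [0.683 0.519 0.004] [381 172] 0.59
side cover [ 0.675 -0.032  0.152] [410 263] 0.56
```

The cover is seated level with its top at about 0.159. Next is the lever: close the fingers, twist, and approach from behind it.

>>> step_arm(deltas="0 0 0 0.1428; 0 0 0 0.1428; 0 0 0 0.1428; 0 0 0 0.1428; 0 0 0 0.1428", grip=255, squeeze=30)

```text
time_s: 45.35
tool_pos: [0.6793, -0.0297, 0.3617]
eef_rot: [-2.937, -1.114, 0.002]
ft_force: [0.4, 1.0, -0.4]
gripper_width: -0.001
grip_force: 0.0
```

>>> step_arm(deltas="0 0 0 0.1428; 0 0 0 0.1428; 0 0 0 0.1428; 0 0 0 0.1428; 0 0 0 0.1428")

```text
time_s: 45.85
tool_pos: [0.6793, -0.0296, 0.3616]
eef_rot: [-3.141, -0.017, 0.003]
ft_force: [-1.1, -0.2, -0.3]
gripper_width: -0.002
grip_force: 0.0
```

>>> step_arm(deltas="0 0 0 0.1428; -4.89 -0.33 0 0; -4.89 -0.33 0 0; -4.89 -0.33 0 0; -4.89 -0.33 0 0")

```text
time_s: 46.35
tool_pos: [0.485, 0.0083, 0.3615]
eef_rot: [3.135, -0.198, -0.003]
ft_force: [-0.5, 0.8, 1.6]
gripper_width: 0.001
grip_force: 0.0
```

>>> step_arm(deltas="-4.89 -0.33 0 0; 0 0 4.5 0; 0 0 4.5 0; 0 0 4.5 0; 0 0 0 0")

```text
time_s: 46.85
tool_pos: [0.4366, 0.0175, 0.2218]
eef_rot: [3.135, -0.198, -0.014]
ft_force: [0.5, 0.7, 0.6]
gripper_width: 0.002
grip_force: 0.0
```

```bash
cat > lv.py <<'E'
from h import *
s=monitor.observe();print(s['tool_pos'],s['eef_rot'],s['q'])
M,K,im,d=shot('wrist','w7.png')
find('wrist',M,K,['lockoff_tip','paddle_press','tumbler'],.2)
P=cloud(M,K,d)
o=np.array([.6795,-.030]);a=np.radians(-7.37);c,sn=np.cos(a),np.sin(a)
X=(P[...,0]-o[0])*c+(P[...,1]-o[1])*sn;Y=-(P[...,0]-o[0])*sn+(P[...,1]-o[1])*c;z=P[...,2];ok=d>0
def st(m,n):
    if m.sum()>20:print(n,m.sum(),'X',np.percentile(X[m],[2,50,98]).round(4),'Y',np.percentile(Y[m],[2,50,98]).round(4),'z',np.percentile(z[m],[2,50,98]).round(4))
st(ok&(z>.105)&(z<.15)&(X<-.09)&(abs(Y-.017)<.03),'head')
st(ok&(z>.071)&(z<.082)&(X<-.12)&(Y<.03)&(Y>-.05),'body top')
st(ok&(z>.066)&(z<.0795)&(X<-.12)&(Y>.012)&(Y<.05),'paddle top')
E
python3 lv.py
```

```text
[0.43660494 0.01752548 0.22181224] [ 3.13499192 -0.19767201 -0.01358008] [-1.82996747e-02 -4.14514688e-01  1.92981388e+00  4.09215885e-05
  1.63494659e+00  1.67843924e+00]
wrist lockoff_tip [0.478 0.011 0.129] [317 169] 0.97
wrist paddle_press [0.446 0.027 0.058] [301 202] 0.93
wrist tumbler [0.478 0.012 0.124] [316 168] 0.42
head 1116 X [-0.2091 -0.199  -0.1867] Y [0.0086 0.0167 0.0248] z [0.1063 0.13   0.1344]
body top 12699 X [-0.277  -0.1877 -0.1225] Y [-0.0258 -0.0074  0.0267] z [0.0721 0.0754 0.0774]
paddle top 1651 X [-0.2563 -0.1699 -0.1222] Y [0.0141 0.0245 0.0276] z [0.0705 0.0745 0.0768]
```

View pics/w7.png

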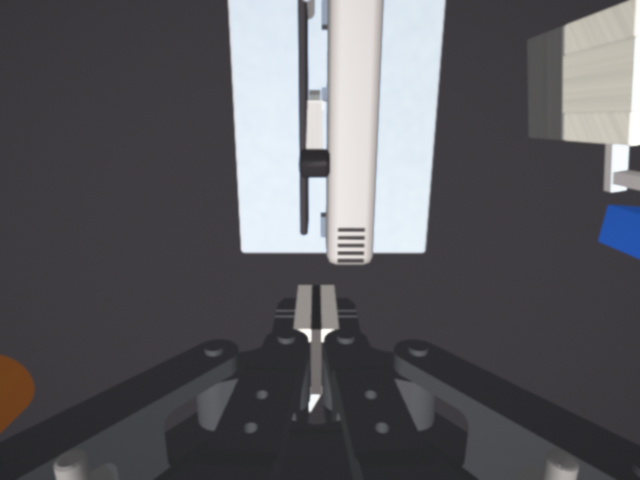

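The lever head is at (315,163), leaning back, with the shut fingers right behind it.

>>> step_arm(deltas="0 0 4 0; 0 0 4 0; 0 0 2.4 0; 0 0 0 0; 0 0 0 0")

```text
time_s: 47.55
tool_pos: [0.4399, 0.0174, 0.1262]
eef_rot: [-3.135, 0.198, -0.003]
ft_force: [0.1, -0.4, 0.7]
gripper_width: 0.001
grip_force: 0.0
```

>>> step_arm(deltas="1.5 0 0 0; 1.5 0 0 0; 1.5 0 0 0; 1.5 0 0 0; 1.5 0 0 0")

```text
time_s: 48.05
tool_pos: [0.5152, 0.0079, 0.1271]
eef_rot: [-3.135, 0.198, -0.006]
ft_force: [-1.6, 0.2, -0.6]
gripper_width: 0.004
grip_force: 0.7
```

>>> step_arm(deltas="0.8 0 0 0; 0.6 0 0 0; 0.4 0 0 0; 0 0 0 0; 0 0 0 0")

```text
time_s: 48.55
tool_pos: [0.5311, 0.0058, 0.1241]
eef_rot: [3.135, -0.198, 0.001]
ft_force: [-0.3, 0.2, -0.1]
gripper_width: -0.006
grip_force: 0.0
```

```bash
sed -i 's/w7/w8/' lv.py; python3 lv.py
```

```text
[0.53108237 0.00577872 0.12412004] [ 3.13535188e+00 -1.97800624e-01  5.99209031e-04] [-3.71406623e-02 -1.51334963e-01  1.88053102e+00 -1.76489052e-05
  1.41201545e+00  1.65966589e+00]
wrist lockoff_tip [0.546 0.005 0.128] [313 275] 0.56
head 3705 X [-0.1455 -0.1407 -0.127 ] Y [0.0039 0.0165 0.0287] z [0.1261 0.1335 0.1494]
body top 8621 X [-0.1956 -0.1489 -0.1211] Y [-0.0258 -0.0109  0.0263] z [0.0724 0.0755 0.077 ]
paddle top 613 X [-0.1678 -0.1322 -0.1204] Y [0.022  0.0249 0.0276] z [0.0725 0.0745 0.0759]
```

>>> step_arm(deltas="0.2 0 0.2 0; 0.2 0 0 0; 0.2 0 0 0; 0 0 0 0")

```text
time_s: 49.15
tool_pos: [0.537, 0.005, 0.1216]
eef_rot: [-3.135, 0.198, 0.002]
ft_force: [-3.8, 0.3, 0.0]
gripper_width: -0.0
grip_force: 1.4
```

>>> step_arm(deltas="0.2 0 0 0; 0.1 0 0 0; 0 0 0 0")

```text
time_s: 49.45
tool_pos: [0.5385, 0.0048, 0.1211]
eef_rot: [-3.135, 0.198, 0.008]
ft_force: [-17.6, 3.3, 3.7]
gripper_width: -0.002
grip_force: 8.1
```

```bash
sed -i 's/w8/w9/' lv.py; python3 lv.py
```

```text
[0.53847404 0.00481945 0.12108787] [-3.13520062  0.19771439  0.0078173 ] [-3.85704014e-02 -1.28732625e-01  1.86541746e+00  2.79316543e-04
  1.40987947e+00  1.65813920e+00]
wrist lockoff_tip [0.552 0.001 0.12 ] [319 271] 0.63
head 3985 X [-0.1379 -0.1333 -0.121 ] Y [0.0037 0.0165 0.0289] z [0.1239 0.1309 0.1494]
body top 7524 X [-0.1871 -0.1458 -0.1209] Y [-0.0257 -0.0114  0.0261] z [0.0725 0.0755 0.077 ]
paddle top 456 X [-0.1605 -0.1287 -0.1204] Y [0.0219 0.0252 0.0278] z [0.0724 0.0745 0.0757]
```

>>> step_arm(deltas="-1 0 0 0; 0 0 -4.5 0; 0 0 -4.5 0; -4 1.2 0 0; -4.1 1.2 0 0", grip=255)

```text
time_s: 50.15
tool_pos: [0.4465, -0.0078, 0.213]
eef_rot: [3.135, -0.197, 0.003]
ft_force: [0.2, -1.3, 0.3]
gripper_width: 0.001
grip_force: 0.0
```

>>> step_arm(deltas="0 0 0 0; 0 0 0 0; 0 0 0 0; 0 0 0 0; 0 0 0 0", grip=0, squeeze=40)

```text
time_s: 50.65
tool_pos: [0.4473, -0.0077, 0.2115]
eef_rot: [-3.135, 0.197, 0.001]
ft_force: [0.2, 0.4, 0.4]
gripper_width: 0.846
grip_force: 0.0
```

```bash
sed -i 's/w9/w10/' lv.py; python3 lv.py
```

```text
[ 0.44726675 -0.00767175  0.21146299] [-3.13535472e+00  1.97467855e-01  1.48257794e-03] [-7.41958587e-02 -3.92269675e-01  1.93059691e+00  1.47207115e-05
  1.60420949e+00  1.62239685e+00]
wrist lockoff_tip [0.549 0.001 0.12 ] [275  62] 0.89
wrist paddle_press [0.445 0.029 0.052] [268 224] 0.92
head 1533 X [-0.1455 -0.1327 -0.1222] Y [0.008  0.0163 0.0247] z [0.1061 0.1263 0.1313]
body top 12971 X [-0.2771 -0.1917 -0.123 ] Y [-0.0261 -0.008   0.0266] z [0.0719 0.0754 0.0774]
paddle top 1683 X [-0.2563 -0.1941 -0.1441] Y [0.0139 0.0241 0.0276] z [0.0673 0.0744 0.0776]
```

View pics/w10.png

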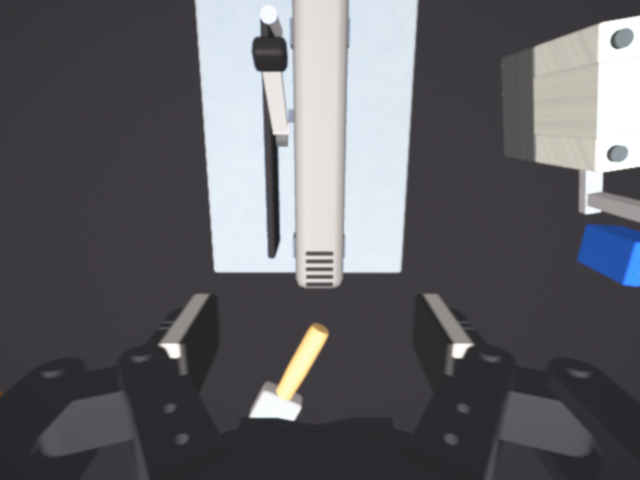

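The lever is fully forward with its head at (268,52). The paddle at (272,200) and the body lie between the open fingers. Descending to squeeze.

>>> step_arm(deltas="0 0 4.5 0; 0 0 4.5 0; 0 0 4 0; 0 0 3 0; 0 0 1.8 0")

```text
time_s: 51.35
tool_pos: [0.4457, -0.0077, 0.0312]
eef_rot: [-3.135, 0.198, 0.004]
ft_force: [0.6, 0.3, 0.1]
gripper_width: 1.001
grip_force: 0.0
```

>>> step_arm(deltas="0 0 0 0; 0 0 0 0; 0 0 0 0; 0 0 0 0; 0 0 0 0", grip=255)

```text
time_s: 51.85
tool_pos: [0.4478, -0.0073, 0.0359]
eef_rot: [-3.134, 0.197, -0.004]
ft_force: [-0.6, 4.7, 2.2]
gripper_width: 0.484
grip_force: 41.0
```

>>> step_arm(deltas="0 0 0 0; 0 0 0 0")

```text
time_s: 52.05
tool_pos: [0.4478, -0.0073, 0.0359]
eef_rot: [-3.134, 0.197, -0.004]
ft_force: [-0.8, 6.1, 1.9]
gripper_width: 0.483
grip_force: 41.0
```

The opening is 41 mm, so the paddle is fully squeezed. I'll hold to about two seconds in total.

>>> step_arm(deltas="0 0 0 0; 0 0 0 0; 0 0 0 0; 0 0 0 0; 0 0 0 0")

```text
time_s: 52.55
tool_pos: [0.4479, -0.0073, 0.0359]
eef_rot: [-3.134, 0.197, -0.005]
ft_force: [0.0, 5.3, 1.6]
gripper_width: 0.482
grip_force: 41.0
```

>>> step_arm(deltas="0 0 0 0; 0 0 0 0; 0 0 0 0; 0 0 0 0; 0 0 0 0")

```text
time_s: 53.05
tool_pos: [0.4479, -0.0073, 0.0359]
eef_rot: [-3.134, 0.197, -0.004]
ft_force: [-0.5, 5.8, 2.6]
gripper_width: 0.48
grip_force: 41.0
```

>>> step_arm(deltas="0 0 0 0; 0 0 0 0; 0 0 0 0; 0 0 0 0; 0 0 0 0")

```text
time_s: 53.55
tool_pos: [0.4479, -0.0073, 0.0359]
eef_rot: [-3.134, 0.197, -0.004]
ft_force: [-0.5, 6.1, 3.0]
gripper_width: 0.484
grip_force: 41.0
```

>>> step_arm(deltas="0 0 0 0; 0 0 0 0; 0 0 0 0")

```text
time_s: 53.85
tool_pos: [0.4479, -0.0073, 0.0359]
eef_rot: [-3.134, 0.197, -0.005]
ft_force: [0.2, 6.0, 2.3]
gripper_width: 0.485
grip_force: 41.0
```

>>> step_arm(deltas="0 0 0 0; 0 0 0 0; 0 0 0 0; 0 0 0 0; 0 0 0 0", grip=0)

```text
time_s: 54.35
tool_pos: [0.4471, -0.0079, 0.0343]
eef_rot: [3.135, -0.198, 0.001]
ft_force: [-0.7, -0.7, -0.1]
gripper_width: 0.999
grip_force: 0.0
```

>>> step_arm(deltas="0 0 0 0; 0 0 -2 0; 0 0 -4 0; 0 0 -4.5 0; 0 0 -4.5 0")

```text
time_s: 54.85
tool_pos: [0.4464, -0.0078, 0.1855]
eef_rot: [3.135, -0.198, -0.001]
ft_force: [1.4, -0.2, 0.4]
gripper_width: 0.997
grip_force: 0.0
```

>>> step_arm(deltas="0 0 -3 0; 0 0 0 0; 0 0 0 0; 0 0 0 0; 0 0 0 0", grip=255, squeeze=30)

```text
time_s: 55.35
tool_pos: [0.4464, -0.0078, 0.2125]
eef_rot: [3.135, -0.198, -0.003]
ft_force: [0.1, -0.4, 0.1]
gripper_width: 0.141
grip_force: 0.0
```

>>> step_arm(deltas="4.5 -0.81 0 0; 4.5 -0.81 0 0; 4.45 -0.8 0 0; 0 0 0 0; 0 0 0 0")

```text
time_s: 55.85
tool_pos: [0.5833, -0.0006, 0.2119]
eef_rot: [3.135, -0.198, -0.005]
ft_force: [-0.7, 0.7, 0.6]
gripper_width: 0.002
grip_force: 0.0
```

```bash
sed -i 's/w10/w11/' lv.py
cat >> lv.py <<'E'
t=s['tool_pos'];print('TCP X',(t[0]-o[0])*c+(t[1]-o[1])*sn,'Y',-(t[0]-o[0])*sn+(t[1]-o[1])*c)
st(ok&(z>.15)&(z<.165)&(X<-.04)&(abs(Y)<.06),'cover edge')
E
python3 lv.py
```

```text
[ 0.58325263 -0.00059372  0.21192537] [ 3.13525885 -0.19756132 -0.00538447] [-4.47280757e-02 -7.57128162e-02  1.66743148e+00 -4.85130182e-05
  1.55330342e+00  1.65192831e+00]
wrist lockoff_tip [0.549 0.004 0.123] [314 295] 0.68
wrist paddle_press [ 0.672 -0.034  0.184] [372  60] 0.69
wrist tumbler [0.552 0.    0.12 ] [320 288] 0.3
head 214 X [-0.1248 -0.123  -0.1216] Y [0.009  0.0169 0.0248] z [0.1228 0.1265 0.1286]
body top 2849 X [-0.1856 -0.1409 -0.1209] Y [-0.0261 -0.0128  0.0264] z [0.0722 0.0754 0.0771]
paddle top 222 X [-0.1413 -0.1306 -0.1204] Y [0.0221 0.0249 0.0273] z [0.0726 0.0745 0.076 ]
TCP X -0.09922435375029161 Y 0.016817082079723805
cover edge 18282 X [-0.075  -0.0571 -0.0406] Y [-0.0575  0.0001  0.0576] z [0.1575 0.1589 0.1602]
```

>>> step_arm(deltas="0 0 3.5 0; 0 0 3 0; 0 0 1.7 0; 0 0 1 0; 0 0 0 0")

```text
time_s: 56.55
tool_pos: [0.5829, -0.0007, 0.1215]
eef_rot: [3.135, -0.198, -0.001]
ft_force: [0.1, -0.9, -0.0]
gripper_width: 0.002
grip_force: 0.0
```

>>> step_arm(deltas="-1.5 0 0 0; -1.5 0 0 0; -1.5 0 0 0; -1.5 0 0 0; -1.5 0 0 0")

```text
time_s: 57.05
tool_pos: [0.5092, 0.0088, 0.1241]
eef_rot: [-3.135, 0.198, -0.005]
ft_force: [2.1, -0.6, -0.2]
gripper_width: -0.001
grip_force: 0.7
```

>>> step_arm(deltas="-0.5 0 0 0; -0.4 0 0 0; 0 0 0 0; 0 0 0 0")

```text
time_s: 57.45
tool_pos: [0.5003, 0.0099, 0.1221]
eef_rot: [-3.135, 0.198, -0.0]
ft_force: [0.4, 0.3, 1.6]
gripper_width: -0.002
grip_force: 0.5
```

>>> step_arm(deltas="-0.2 0 0 0; -0.2 0 0 0; 0 0 0 0; 0 0 0 0")

```text
time_s: 57.85
tool_pos: [0.4959, 0.0104, 0.1217]
eef_rot: [3.135, -0.198, -0.001]
ft_force: [0.1, 0.9, 0.0]
gripper_width: 0.0
grip_force: 0.0
```

>>> step_arm(deltas="-0.15 0 0 0; 0 0 0 0; 0 0 0 0")

```text
time_s: 58.15
tool_pos: [0.4944, 0.0106, 0.1219]
eef_rot: [-3.135, 0.198, 0.0]
ft_force: [0.4, -0.1, 0.6]
gripper_width: -0.0
grip_force: 0.1
```

>>> step_arm(deltas="-0.15 0 0 0; -0.15 0 0 0; 0 0 0 0")

```text
time_s: 58.45
tool_pos: [0.4919, 0.0109, 0.1222]
eef_rot: [3.135, -0.198, 0.003]
ft_force: [4.9, -0.5, -0.4]
gripper_width: -0.002
grip_force: 2.2
```

>>> step_arm(deltas="-0.15 0 0 0; 0 0 0 0")

```text
time_s: 58.65
tool_pos: [0.491, 0.011, 0.1226]
eef_rot: [3.135, -0.198, 0.006]
ft_force: [10.2, -1.9, -0.8]
gripper_width: -0.004
grip_force: 4.2
```

Stop reached, so the lever is fully back. I'll retreat and do a final check.

>>> step_arm(deltas="0.8 0 0 0; 0 0 -4.5 0; 0 0 -4.5 0; 0 0 -4.5 0; 0 0 -4.5 0")

```text
time_s: 59.15
tool_pos: [0.4977, 0.0102, 0.3035]
eef_rot: [-3.135, 0.198, 0.001]
ft_force: [1.4, -0.8, -0.8]
gripper_width: 0.002
grip_force: 0.0
```

>>> step_arm(deltas="-2 -4.5 0 0; -2 -4.5 0 0; -2 -4.5 0 0; 0 -4.5 0 0; 0 0 0 0")

```text
time_s: 59.65
tool_pos: [0.4605, 0.2002, 0.3013]
eef_rot: [-3.135, 0.191, 0.002]
ft_force: [1.1, -0.6, -0.7]
gripper_width: 0.001
grip_force: 0.0
```

```bash
python3 lev.py
python3 - <<'E'
import cv2,numpy as np
a=cv2.imread('pics/g_scene.png')[150:400,90:490];b=cv2.imread('pics/g_side.png')[130:450,200:500]
cv2.imwrite('pics/end.png',np.hstack([cv2.resize(a,(480,300)),cv2.resize(b,(281,300))]))
E
```

```text
[0.46052833 0.20022276 0.30131198]
scene 4727 [-0.0060813  -0.00390015  0.15811903] ((0.6771026849746704, -0.03270521014928818), (0.1680731475353241, 0.14831160008907318), 82.27670288085938)
scene lockoff_tip [0.481 0.014 0.121] [295 246] 0.47
scene paddle_press [0.449 0.027 0.048] [304 253] 0.78
scene cover [ 0.681 -0.035  0.145] [249 312] 0.87
scene cover [ 0.265 -0.368  0.   ] [184 180] 0.74
scene cover [0.683 0.514 0.001] [491 394] 0.64
side 3154 [-0.00020709  0.00776288  0.16174513] ((0.6746284365653992, -0.03363437205553055), (0.16810636222362518, 0.1470649093389511), 82.62528991699219)
side lockoff_tip [0.474 0.01  0.125] [325 257] 0.43
side paddle_press [0.452 0.028 0.056] [316 270] 0.81
side cover [ 0.675 -0.034  0.15 ] [411 264] 0.94
side cover [0.684 0.516 0.005] [382 172] 0.57
```

View pics/end.png

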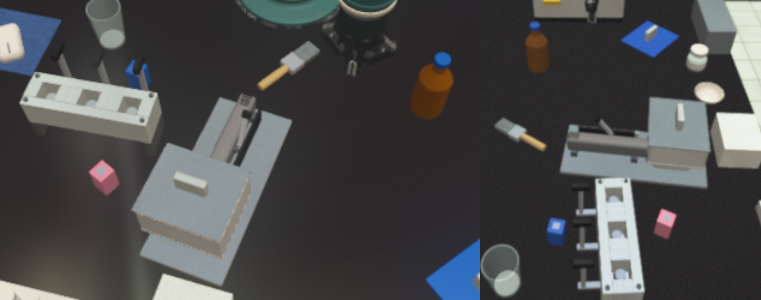

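The final picture shows the cover seated level on the tray at (193,200), the pockets empty, the lever back at (245,103), and the bottle (430,85) and beaker (105,25) standing. Handing in.

```bash
python3 -c "
from plant import arm
print(arm.sign_off())"
```

```text
the job is handed in; nothing more can be done
None
```

The job is done and handed in: all three blocks are in the covered tray, the cover is seated level, the paddle was held fully squeezed for about two seconds and released, the lock-off lever is back, and the bottle and beaker are still standing.

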